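# Pierce a test cartridge and hold it up for inspection

### The job

Press the red-gripped lever of the piercing press down to its stop and let it spring back up, so that the test cartridge standing in the press is pierced; then draw that cartridge straight up out of the press and hold it centred above the white light pad, its bottom at least 10 cm over the bench, leaned back about 45 degrees so that its amber window looks obliquely upward, with the blue end still the upper one and its side edges not tipped sideways. Finish while still holding it there, still; leave everything else on the bench alone.

Things in the scene. Friction and masses are not known exactly. Their poses are not given: they have to be found in the camera images.
- press: lever press fixed to the bench, white base 180 (x) x 240 (y) x 20 mm tall, origin at the bench surface, base centre 15 mm along +x from it; it may stand at the left or the right, turned a little. On its +y side is a blue nest, an upright open-topped pocket centred at x 0, y +55 mm, its outside 42 (x) x 100 (y) mm, rim 70 mm above the bench, floor 25 mm above the bench, 1 mm clearance around the cartridge. On its -y side two 30 mm deep cheeks, 120 mm tall, carry the lever
- lever (a joint): press lever in rad, 0 = up at rest (arm rises 30 degrees towards the press's -x side), grows as the grip is pushed down, solid stop at 0.785 (arm 15 degrees below level). Sprung: the grip takes about 3 N to start and about 9 N at the stop; returns by itself, within a second, when let go. It counts as at the stop above 0.70 and as returned below 0.10
- lever_grip (a point): centre of the lever's red grip bar: 22 mm diameter, 56 mm long along the press's y, on a 12 mm round arm at 140 mm from the hinge; moves with the lever. At rest 170 mm above the bench, at the stop 63 mm
- lever_hinge (a point): point on the lever's hinge axis (which is parallel to the press's y), in the plane of the lever arm, 100 mm above the bench: press x +60, y -75 mm
- cartridge: white plastic test cartridge, 12 mm thick (x), 62 mm wide (y), 100 mm tall (z), top 30 mm blue, amber window on its +x face; about 60 g, loose. Origin at the centre of its underside. At the start it stands upright in the nest with its axes parallel to the press's (window facing press +x, away from the robot), its lower 45 mm inside the pocket, 55 mm standing out above the rim
- cartridge_mid (a point): centre of the cartridge, 50 mm above its underside along its z
- pad: flat square light pad fixed to the bench, 200 x 200 mm, 8 mm thick, grey frame and white face; origin at the centre of its underside
- spare_a: white plastic test cartridge, 12 mm thick (x), 62 mm wide (y), 100 mm tall (z), top 30 mm blue, amber window on its +x face, standing in a fixed green rack (90 x 90 x 48 mm) at the left; origin at the centre of its underside; leave alone
- spare_b: white plastic test cartridge, 12 mm thick (x), 62 mm wide (y), 100 mm tall (z), top 30 mm blue, amber window on its +x face, standing in a fixed green rack (90 x 90 x 48 mm) at the left; origin at the centre of its underside; leave alone
- jar: specimen jar, 56 mm diameter, 70 mm tall, orange lid, loose; origin under its centre; leave alone
- oil: small amber oil bottle, 34 mm diameter, 75 mm tall, loose; origin under its centre; leave alone
- duck: yellow toy duck, 38 mm wide, 60 mm tall, loose; origin under its centre; leave alone
- slidebox: orange slide box 100 x 80 x 35 mm, loose; origin under its centre; leave alone
Things that resemble listed ones, but are neither listed nor needed, are in the scene too. Leave any pink or turquoise look-alike of the cartridge alone.

How it is judged:
On the way, in this order (a step that is already met when the one before it is completed fails the run):
1. the lever is pressed to its stop while the cartridge stands in the nest (value of joint lever above 0.7 rad and z of cartridge in the frame of press below 0.032 m), for 0.1 s.
2. the lever has sprung back up, the cartridge still in the nest (value of joint lever below 0.1 rad and z of cartridge in the frame of press below 0.032 m), for 0.1 s.
3. the cartridge has been drawn out of the nest and is held clear above the bench (height (world z) of cartridge above 0.1 m and contact force between cartridge and the fingers above 0.5 N and contact force between cartridge and press below 0.1 N and contact force between cartridge and pad below 0.1 N), for 0.2 s.
At the end, for the whole second after the job is handed in: fingers hold the cartridge still, underside centre over 100 mm above the bench, middle within 55 mm horizontally of the pad centre, window normal 29 to 61 degrees from straight up, width axis level within 17 degrees, blue end up; press and pad not touching it; lever back up (all of step 3 and horizontal distance between cartridge_mid and pad below 0.055 m and angle between cartridge's own x axis and vertical between 0.5 and 1.07 rad and angle between cartridge's own y axis and vertical between 1.27 and 1.87 rad and angle between cartridge's own z axis and vertical below 1.2 rad and linear speed of cartridge below 0.03 m/s and angular speed of cartridge below 0.2 rad/s and value of joint lever below 0.1 rad); the arm keeps its last pose, push and grip.
It fails at once if a bystander is disturbed (moved more than 25 mm) (distance of any of spare_a, spare_b, jar, oil, duck, slidebox from where it was at the start of the episode above 0.025 m).
It also fails if it takes over 59 s, if anything falls off the work surface, if the arm or the gripper's body presses on something with over 40 N, if the wrist force passes 120 N, or if a joint passes its speed limit or range.

### The arm

A 6-joint arm with a two-finger parallel gripper is mounted at the origin on the work surface. World frame = base frame: x ahead of the robot, y to its left, z up, the work surface at z = 0. Lengths are in m, angles in rad, forces in N, time in s.
With the tool pointing down it reaches from about 0.35 to 0.85 m from the base axis. Payload 8.1 kg.
Tool frame: the origin (TCP) lies at the very end of the fingers, on their centre line; the grasp point (between the pads) lies robot.hold_point_z behind it (robot.hold_point_z is the distance from the TCP to the grasp point, in m); z points along the fingers, y is the direction in which the jaws open and shut (so a half turn about z gives the same grasp; the last joint's range is limited). The gripper opens to 93 mm and grips with 3 to 60 N. Pads are 15 mm wide; open, the fingers measure 128 mm over their backs; the gripper's body (75 mm by 188 mm) begins 65 mm behind the grasp point.
Start: joints at [1.2, 0.13, 1.488, -0, 1.523, -0.085], TCP at [0.169, 0.576, 0.219] pointing down, gripper open.
Joint ranges: [-2.96, 2.96], [-0.89, 2.26], [0.02, 2.5], [-1.34, 4.48], [0, 2.73], [-2.66, 2.66]. Speed limits (rad/s): [2.39, 2.39, 2.79, 3.14, 3.14, 3.14].

### API

Orientations are given as a rotation vector (axis times angle).
In Python, from plant import robot, cams gives the robot as it stands. The module is installed in compiled form; this text tells all that it offers.
- The arm moves only by the tool step_arm, never from a script. Its argument "deltas" is a list of rows, each an object with "offset": the shift along the tool's x, y, z in cm, a list of three; "roll": the turn about the tool's z in rad. In form: [{"offset": [x, y, z], "roll": roll}, ...]. A call has 1 to 12 rows; each row shifts and turns the commanded pose from where the row before left it, along the tool's axes as they then stand; what a row does not reach is not made up. A row lasts 1/8 s, in which the tool goes at most 62.5 mm and 10.7 degrees, less where a joint would pass 70% of its speed; a pose out of reach is approached as far as the arm can. A call with a gripper value outside its range is refused whole. "fingers" is the finger opening in cm, from 0 to 9.3, set as the call begins (left out, the last holds). The fingers move at their own pace and stop on an object; "grip_force" is the grip in N (left out, the last holds). Time passes only in rows, so rows that do not move let the fingers close. It gives the time, the measured TCP pose, the force and the opening at its end, in the units of the state.
- robot.read_state(): the state, without advancing time (a new reading comes with each control period).
- cams.read_camera(name): name is "scene" or "top" or "wrist"; returns a dict with "pixels" (384x512x3 uint8, red, green, blue), "fx", "fy", "cx", "cy" (pixels), "extrinsics" (4x4, takes a point from world to camera coordinates). Camera axes: x right, y down, z forward; pixel columns grow to the right and rows downward; lengths in m; the calibration is good to about 2 mm. A picture is of the moment at which its call begins. There is no depth.
- robot.close_job(): hands the job in, once; it reports no verdict.
Trained networks look in a picture, given as the dict that the camera call returned (one of the last four; its "shot" number tells which), for a name from the list of things; names that differ only in an ending like _2 or _b are one class to them, and where a whole thing is asked for, a point or a joint stands for the part that bears it (a point fixed in the world has none). Each returns a list of dicts, best first, with "score" (0 to 1); they miss things now and then, are a little off and sometimes report something else, mostly with a low value. They report only what shows in the picture. A call takes as long as a camera call. They do not tell look-alikes from the thing itself.
- cams.boxes_of(picture, thing): "xy" ([column, row] in pixels, amid what is visible of it).
- cams.silhouettes(picture, thing): "mask" (384x512 bool, what is visible of it) and "xy" ([column, row] in pixels, amid what is visible of it).
- cams.pinpoint(picture, thing): "xy" ([column, row] in pixels: a listed point, or the origin of a listed thing).
The state is a dict: "t": time; "q": joint angles; "dq": joint speeds; "joint_torque": joint torques, N m; "tool_pos": TCP position; "orientation": TCP orientation; "force": force on the tool from outside, world axes, zero at the start; "wrist_torque": the same for the moment, N m; "opening": finger opening in m.
Only numpy, scipy, OpenCV 4.12 (cv2) and the standard library are available. Lean on these libraries where they do the work, as an engineer would, in place of code of your own. Each camera call takes 0.05 s, during which the arm holds its last target. There are 200 camera calls.

## Working session

There is one attempt and no reset: what is moved stays moved. The work goes in short steps, Python scripts to look and compute and a tool call to move; the robot and the scene stay as the last step left them, time stands still between calls to the robot, and variables do not carry over. Pictures are saved under pics/ and viewed, about 8 in all and at most 12, crops included, and the job is handed in when it is done.

Besides the shell and the picture viewer there is one more tool, called after ">>>" by a JSON object that holds its "fn" and its "kwargs", one argument or row to a line. step_arm: Moves the arm, as the interface text tells. Its arguments: {"type":"object","properties":{"deltas":{"type":"array"},"fingers":{"type":"number"},"grip_force":{"type":"number"}},"required":["deltas"]}

```bash
mkdir -p pics; cat > h.py <<'E'
import numpy as np, cv2
from scipy.spatial.transform import Rotation as R
from plant import robot, cams
def ray(p,xy):
    E=np.array(p["extrinsics"]);d=np.array([(xy[0]-p["cx"])/p["fx"],(xy[1]-p["cy"])/p["fy"],1])
    return -E[:3,:3].T@E[:3,3], E[:3,:3].T@d
def atz(p,xy,z):
    o,d=ray(p,xy); return o+d*(z-o[2])/d[2]
def proj(p,X):
    c=np.array(p["extrinsics"])@np.append(X,1); return np.array([p["fx"]*c[0]/c[2]+p["cx"],p["fy"]*c[1]/c[2]+p["cy"]])
def tri(obs):
    A=0;b=0
    for p,xy in obs:
        o,d=ray(p,xy);d/=np.linalg.norm(d);M=np.eye(3)-np.outer(d,d);A=A+M;b=b+M@o
    return np.linalg.solve(A,b)
def save(p,n): cv2.imwrite("pics/"+n,cv2.cvtColor(p["pixels"],cv2.COLOR_RGB2BGR))
E
python3 - <<'E'
from h import *
s=cams.read_camera("scene");t=cams.read_camera("top")
cv2.imwrite("pics/a.png",cv2.cvtColor(np.hstack([s["pixels"],t["pixels"]]),cv2.COLOR_RGB2BGR)[:, :]) 
save(s,"s.png");save(t,"t.png")
for n in ["press","lever_grip","lever_hinge","cartridge","cartridge_mid","pad","jar","oil","duck","slidebox"]:
    print(n)
    for nm,p in(("s",s),("t",t)):
        print("  ",nm,[(np.round(x["xy"],0).tolist(),round(x["score"],2)) for x in cams.pinpoint(p,n)[:5]])
print(robot.hold_point_z, robot.read_state())
for nm,p in(("s",s),("t",t)): print(ray(p,(256,192)))
E
```

```text
press
   s [([320.0, 227.0], 0.73)]
   t [([211.0, 187.0], 0.93), ([229.0, 169.0], 0.42)]
lever_grip
   s [([296.0, 172.0], 0.77)]
   t [([221.0, 198.0], 0.55), ([364.0, 192.0], 0.54)]
lever_hinge
   s [([290.0, 227.0], 0.71)]
   t [([228.0, 167.0], 0.73)]
cartridge
   s [([336.0, 188.0], 0.89), ([389.0, 267.0], 0.85), ([337.0, 224.0], 0.77), ([301.0, 191.0], 0.42)]
   t [([160.0, 154.0], 0.66), ([193.0, 184.0], 0.56), ([181.0, 236.0], 0.53), ([217.0, 229.0], 0.43)]
cartridge_mid
   s [([392.0, 251.0], 0.85), ([337.0, 217.0], 0.76), ([337.0, 178.0], 0.71), ([305.0, 174.0], 0.68)]
   t [([208.0, 188.0], 0.74), ([182.0, 231.0], 0.56), ([158.0, 151.0], 0.5), ([213.0, 232.0], 0.46), ([190.0, 183.0], 0.45)]
pad
   s [([190.0, 234.0], 0.74)]
   t [([304.0, 184.0], 0.7)]
jar
   s [([391.0, 193.0], 0.88)]
   t [([139.0, 228.0], 0.79), ([381.0, 229.0], 0.51)]
oil
   s [([120.0, 228.0], 0.6)]
   t [([365.0, 194.0], 0.58), ([226.0, 166.0], 0.26)]
duck
   s [([119.0, 248.0], 0.74), ([117.0, 190.0], 0.38)]
   t [([361.0, 169.0], 0.46)]
slidebox
   s []
   t [([377.0, 229.0], 0.78)]
0.0188 {'t': 1.1, 'q': array([ 1.19958926e+00,  1.30384277e-01,  1.48823198e+00,  2.11137994e-05,
        1.52301004e+00, -8.54058633e-02]), 'dq': array([0.00099185, 0.00132409, 0.00074751, 0.00022601, 0.0008085 ,
       0.00030913]), 'joint_torque': array([-1.40816082e-03, -5.59766650e+01, -4.92064440e+01,  7.66154425e-02,
        2.23891059e-02,  2.85060253e-05]), 'tool_pos': array([0.16912563, 0.57565793, 0.21862703]), 'orientation': array([-4.47406673e-01, -3.10954253e+00,  4.39745389e-05]), 'force': array([-0.02824517, -0.03803325,  0.16436375]), 'wrist_torque': array([0.00644993, 0.00218591, 0.03016723]), 'opening': 0.09296601346480976}
(array([ 1.23499868, -0.00400322,  0.91821802]), array([-0.66230795,  0.00099933, -0.7493975 ]))
(array([ 0.41936335, -0.00594569,  1.43290346]), array([ 0.09152134,  0.00237748, -0.9959472 ]))
```

View pics/s.png

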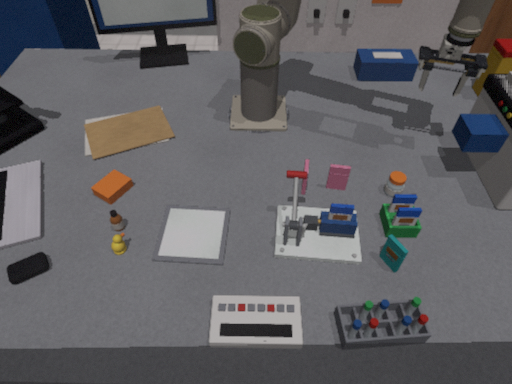

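View pics/t.png

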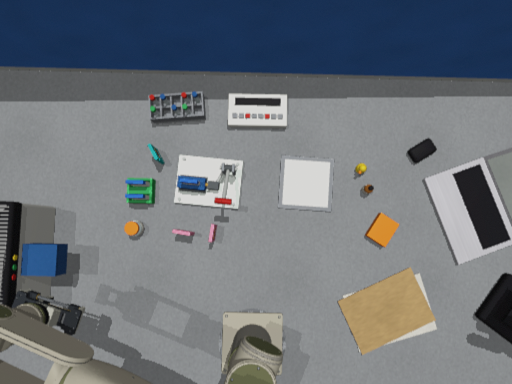

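The scene view shows the robot at the top, with the press at about (318,232), lever grip (297,174) and pad (193,234). In the top view the press is at about (209,182), grip (222,201) and pad (305,184). Pink and turquoise look-alikes stand nearby. Next I'll fit the press yaw from the base and the pad.

```bash
python3 - <<'E'
from h import *
s=cams.read_camera("scene");t=cams.read_camera("top")
def rect(p,n,z,seed):
    m=cams.silhouettes(p,n); m=min(m,key=lambda k:np.linalg.norm(np.array(k["xy"])-seed))["mask"]
    c=max(cv2.findContours(m.astype(np.uint8),0,1)[0],key=cv2.contourArea)
    w=np.array([atz(p,q[0],z)[:2] for q in c])
    r=cv2.minAreaRect((w*1000).astype(np.float32)); print(n,r); return m
ms=[rect(t,"press",.02,(209,182)),rect(t,"pad",.008,(305,184)),rect(s,"pad",.008,(193,234))]
im=t["pixels"].astype(int); wh=(im.min(2)>195).astype(np.uint8); wh[:, :165]=0; wh[:,250:]=0; wh[:145]=0; wh[220:]=0
ys,xs=np.nonzero(wh); w=np.array([atz(t,(x,y),.02)[:2] for x,y in zip(xs,ys)])
print("white",cv2.minAreaRect((w*1000).astype(np.float32)))
print("grip top .17",atz(t,(223,201),.17))
for n,a,b in [("lever_grip",(296,172),(221,198)),("lever_hinge",(290,227),(228,167)),("cartridge_mid",(337,217),(190,183)),("pad",(190,234),(304,184))]:
    f=lambda p,q:min(cams.pinpoint(p,n),key=lambda k:np.linalg.norm(np.array(k["xy"])-q))["xy"]
    A,B=f(s,a),f(t,b); X=tri([(s,A),(t,B)]); print(n,A,B,X,proj(s,X)-A,proj(t,X)-B)
print("pinks",atz(t,(183,233),.05),atz(t,(212,233),.05))
print(R.from_rotvec(robot.read_state()["orientation"]).as_matrix())
c=lambda p,x,y,w,h,k:cv2.resize(p["pixels"][y:y+h,x:x+w],None,fx=k,fy=k,interpolation=2)
o=np.zeros((600,800,3),np.uint8)
a=c(t,165,140,100,110,4);o[:440,:400]=a;b=c(s,265,150,100,120,4);o[:480,400:]=b
cv2.imwrite("pics/c.png",o[:480,:,::-1])
E
```

```text
press ((583.3018798828125, 174.48757934570312), (239.88438415527344, 179.49176025390625), 85.91667175292969)
pad ((587.826416015625, -186.30587768554688), (204.53810119628906, 208.41763305664062), 88.54484558105469)
pad ((594.520751953125, -184.20257568359375), (202.09783935546875, 201.6012725830078), 87.30474090576172)
white ((585.9888305664062, 175.28115844726562), (236.60873413085938, 174.74203491210938), 85.73590850830078)
grip top .17 [0.50312619 0.1051622  0.17      ]
lever_grip [293.3, 174.6] [224.5, 199.0] [0.5096549  0.09931401 0.17196816] [ 0.34224359 -0.00311054] [0.28292825 0.02246717]
lever_hinge [292.9, 224.8] [228.5, 167.2] [0.62690222 0.09635034 0.1000458 ] [-0.29835493 -0.0028527 ] [-0.22636036 -0.01998162]
cartridge_mid [338.3, 219.9] [191.9, 181.7] [0.57754821 0.23006464 0.06055703] [-5.46220070e-01  3.52657871e-04] [-0.42099713 -0.06635093]
pad [195.0, 232.5] [305.2, 184.2] [ 0.58481913 -0.18441811 -0.00308704] [-0.91160742 -0.02678248] [-0.71431173  0.05120893]
pinks [0.39285948 0.25563544 0.05      ] [0.39517942 0.15175971 0.05      ]
[[-9.59451170e-01  2.81874889e-01 -4.22297990e-06]
 [ 2.81874888e-01  9.59451169e-01  3.92615039e-05]
 [ 1.51185751e-05  3.64791439e-05 -9.99999999e-01]]
```

View pics/c.png

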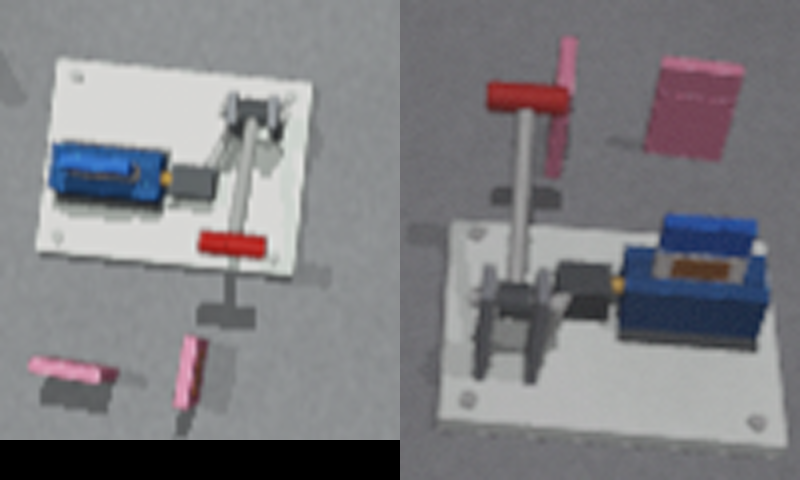

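>>> {"fn": "step_arm", "kwargs": {
  "deltas": [
    {"offset": [0,0,0],"roll": -0.107},
    {"offset": [0,0,0],"roll": -0.107},
    {"offset": [-2.3,-2.8,0],"roll": 0},
    {"offset": [-2.3,-2.8,0],"roll": 0},
    {"offset": [-2.3,-2.8,0],"roll": 0},
    {"offset": [-2.3,-2.8,0],"roll": 0},
    {"offset": [-2.3,-2.8,0],"roll": 0},
    {"offset": [-2.3,-2.8,0],"roll": 0},
    {"offset": [-2.3,-2.8,0],"roll": 0},
    {"offset": [-2.3,-2.8,0],"roll": 0},
    {"offset": [-2.3,-2.8,0],"roll": 0},
    {"offset": [-2.3,-2.8,0],"roll": 0}
  ],
  "fingers": 0,
  "grip_force": 10
}}

```text
t: 3.25
tool_pos: [0.3791, 0.2789, 0.2188]
orientation: [0.113, 3.139, 0.0]
force: [-0.2, -0.1, -0.4]
opening: 0.0006
```

>>> {"fn": "step_arm", "kwargs": {
  "deltas": [
    {"offset": [-2.3,-2.8,0],"roll": 0},
    {"offset": [-2.3,-2.8,0],"roll": 0},
    {"offset": [-2.3,-2.8,0],"roll": 0},
    {"offset": [-2.3,-2.8,0],"roll": 0},
    {"offset": [-2.3,-2.8,0],"roll": 0},
    {"offset": [-2.2,-2.6,0],"roll": 0},
    {"offset": [0,0,0],"roll": 0},
    {"offset": [0,0,0],"roll": 0}
  ]
}}

```text
t: 4.25
tool_pos: [0.5029, 0.1048, 0.2186]
orientation: [-0.113, -3.139, -0.001]
force: [-0.4, 0.1, -0.3]
opening: 0.0001
```

```bash
python3 - <<'E'
from h import *
w=cams.read_camera("wrist");t=cams.read_camera("top");s=cams.read_camera("scene")
save(w,"w1.png");S=robot.read_state();print(S["tool_pos"],S["opening"],S["force"])
print(R.from_rotvec(S["orientation"]).as_matrix().round(3))
for n in["lever_grip","lever_hinge","cartridge_mid"]:
  for p in(w,t,s):print(n,[(k["xy"],round(k["score"],2)) for k in cams.pinpoint(p,n)[:3]])
k=cams.pinpoint(w,"lever_grip")
if k: print("w",atz(w,k[0]["xy"],.17))
O=np.array([.5705,.1755,0])
Y=-np.deg2rad(4.1);Rz=R.from_euler("z",Y).as_matrix()
for v in([-.061,-.075,.17],[.06,-.075,.1],[0,.055,.125],[0,.055,.075]):
  X=O+Rz@np.array(v);print(X,proj(w,X),proj(s,X),proj(t,X))
E
```

```text
[0.5027783  0.10531042 0.21870602] 0.00044188316645098083 [ 0.47295809  0.16674283 -0.77137614]
[[-0.998  0.071  0.   ]
 [ 0.071  0.998  0.   ]
 [-0.     0.    -1.   ]]
lever_grip [([258.3, 210.5], 0.68), ([360.8, 222.3], 0.31)]
lever_grip []
lever_grip [([296.1, 172.0], 0.88)]
lever_hinge []
lever_hinge [([232.8, 167.1], 0.69), ([138.9, 229.6], 0.24)]
lever_hinge [([292.7, 225.6], 0.75), ([393.7, 192.9], 0.34)]
cartridge_mid [([376.7, 236.9], 0.97), ([395.3, 66.5], 0.93), ([292.8, 76.8], 0.7)]
cartridge_mid [([361.3, 169.0], 0.52), ([183.8, 232.2], 0.51), ([156.0, 152.8], 0.5)]
cartridge_mid [([392.9, 256.2], 0.95), ([339.4, 216.7], 0.88), ([337.9, 181.0], 0.88)]
w [0.50108474 0.10522005 0.17      ]
[0.5042938  0.10505329 0.17      ] [258.38551827 214.56415572] [295.56409099 173.72685212] [223.04346048 200.64755857]
[0.62498414 0.09640209 0.1       ] [258.13876036 299.84535484] [292.58201171 224.23034625] [228.24425969 167.72415941]
[0.57443236 0.23035924 0.125     ] [395.06548904 260.05649695] [341.82457626 204.56834876] [188.20206981 180.3068511 ]
[0.57443236 0.23035924 0.075     ] [375.09458079 238.97401043] [338.60271213 215.90033015] [190.68285405 182.02104075]
```

View pics/w1.png

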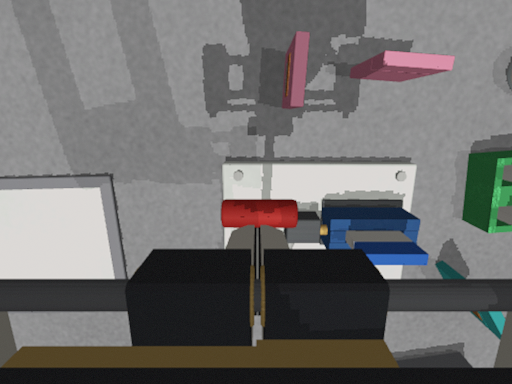

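The wrist view shows the grip bar at (259,213), where the model puts (258,215), so the press pose is good. Next is pressing along the arc.

>>> {"fn": "step_arm", "kwargs": {
  "deltas": [
    {"offset": [0,0,1.2],"roll": 0},
    {"offset": [0,0,1.2],"roll": 0},
    {"offset": [0,0,1.2],"roll": 0},
    {"offset": [0.35,0,0.85],"roll": 0},
    {"offset": [0.35,0,0.85],"roll": 0},
    {"offset": [0.35,0,0.85],"roll": 0},
    {"offset": [0.35,0,0.85],"roll": 0},
    {"offset": [0.12,0,0.9],"roll": 0},
    {"offset": [0.12,0,0.9],"roll": 0},
    {"offset": [0.12,0,0.9],"roll": 0},
    {"offset": [0.12,0,0.9],"roll": 0}
  ]
}}

```text
t: 6.28
tool_pos: [0.4836, 0.106, 0.1123]
orientation: [-0.113, -3.138, -0.0]
force: [-5.6, -0.4, 7.0]
opening: 0.0006
```

>>> {"fn": "step_arm", "kwargs": {
  "deltas": [
    {"offset": [-0.12,0,0.8],"roll": 0},
    {"offset": [-0.12,0,0.8],"roll": 0},
    {"offset": [-0.12,0,0.8],"roll": 0},
    {"offset": [-0.12,0,0.6],"roll": 0},
    {"offset": [0,0,0.3],"roll": 0},
    {"offset": [0,0,0],"roll": 0},
    {"offset": [0,0,0],"roll": 0}
  ]
}}

```text
t: 7.15
tool_pos: [0.4885, 0.1056, 0.0796]
orientation: [-0.113, -3.138, 0.0]
force: [-4.8, 0.6, 7.1]
opening: 0.0006
```

```bash
python3 - <<'E'
from h import *
w=cams.read_camera("wrist");s=cams.read_camera("scene");S=robot.read_state();print(S["tool_pos"],S["force"])
cv2.imwrite("pics/p.png",cv2.resize(np.hstack([w["pixels"][100:300,150:400],s["pixels"][100:300,230:430]]),None,fx=1.7,fy=1.7)[:,:,::-1])
E
```

```text
[0.4884979  0.10557241 0.07962284] [-4.86995568  0.30508212  8.49729339]
```

View pics/p.png

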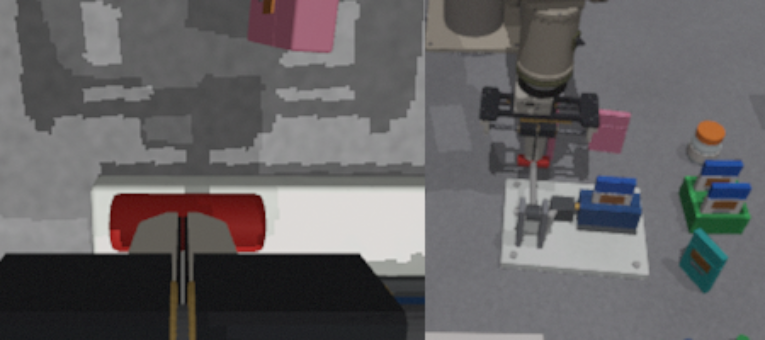

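Not at the stop yet: the force is only what the spring gives. I'll push a little further.

>>> {"fn": "step_arm", "kwargs": {
  "deltas": [
    {"offset": [0,0,0.3],"roll": 0},
    {"offset": [0,0,0.3],"roll": 0},
    {"offset": [0,0,0.1],"roll": 0},
    {"offset": [0,0,0],"roll": 0},
    {"offset": [0,0,0],"roll": 0}
  ]
}}

```text
t: 7.88
tool_pos: [0.4895, 0.1056, 0.0743]
orientation: [0.113, 3.139, -0.0]
force: [-8.3, -1.4, 17.6]
opening: 0.0005
```

>>> {"fn": "step_arm", "kwargs": {
  "deltas": [
    {"offset": [0,0,0.1],"roll": 0},
    {"offset": [0,0,0],"roll": 0},
    {"offset": [0,0,0],"roll": 0}
  ]
}}

```text
t: 8.25
tool_pos: [0.4896, 0.1055, 0.0739]
orientation: [0.112, 3.139, -0.0]
force: [-11.5, -1.6, 24.7]
opening: 0.0004
```

Solid stop at TCP z = 0.074 m with 25 N. Releasing along the arc.

>>> {"fn": "step_arm", "kwargs": {
  "deltas": [
    {"offset": [0.12,0,-1.0],"roll": 0},
    {"offset": [0.12,0,-1.0],"roll": 0},
    {"offset": [0.12,0,-1.0],"roll": 0},
    {"offset": [0,0,-1.2],"roll": 0},
    {"offset": [-0.1,0,-1.2],"roll": 0},
    {"offset": [-0.2,0,-1.2],"roll": 0},
    {"offset": [-0.3,0,-1.2],"roll": 0},
    {"offset": [-0.4,0,-1.2],"roll": 0},
    {"offset": [-0.5,0,-1.5],"roll": 0},
    {"offset": [-0.4,0,-2.0],"roll": 0},
    {"offset": [0,0,-2.0],"roll": 0},
    {"offset": [0,0,-2.0],"roll": 0}
  ]
}}

```text
t: 9.75
tool_pos: [0.5045, 0.1044, 0.238]
orientation: [-0.113, -3.139, -0.0]
force: [-0.2, -0.1, 0.5]
opening: 0.0003
```

```bash
python3 - <<'E'
from h import *
w=cams.read_camera("wrist");s=cams.read_camera("scene");S=robot.read_state();print(S["tool_pos"],S["force"],S["t"])
for p in(w,s):
  for n in["lever_grip","cartridge_mid","cartridge"]: print(n,[(k["xy"],round(k["score"],2)) for k in cams.pinpoint(p,n)[:5]])
O=np.array([.5705,.1755,0])
Rz=R.from_euler("z",-np.deg2rad(4.1)).as_matrix()
for v in([-.061,-.075,.17],[0,.055,.075],[0,.055,.025]):
  X=O+Rz@np.array(v);print(X,proj(w,X),proj(s,X))
d=Rz.T@(O+Rz@[0,.055,0]-S["tool_pos"]);print("press-frame delta to cartridge",d)
E
```

```text
[0.50596055 0.10460945 0.24006481] [-1.29407449  0.0486562  -0.35998808] 9.85
lever_grip [([257.9, 205.4], 0.59)]
cartridge_mid [([290.6, 80.4], 0.97), ([370.9, 226.2], 0.94), ([386.7, 68.7], 0.87), ([464.9, 289.1], 0.76)]
cartridge [([443.6, 270.2], 0.77), ([289.1, 80.8], 0.75), ([356.0, 217.7], 0.68)]
lever_grip [([295.1, 171.9], 0.94)]
cartridge_mid [([389.9, 254.4], 0.91), ([341.1, 180.1], 0.83), ([305.5, 174.8], 0.63), ([341.3, 217.8], 0.6)]
cartridge [([387.1, 266.4], 0.92), ([335.1, 228.5], 0.71), ([336.6, 189.6], 0.62), ([303.3, 186.9], 0.55)]
[0.5042938  0.10505329 0.17      ] [258.6153917  204.96323034] [295.56409099 173.72685212]
[0.57443236 0.23035924 0.075     ] [369.15749128 231.05400974] [338.60271213 215.90033015]
[0.57443236 0.23035924 0.025     ] [355.64844048 216.96887619] [335.59973355 226.4624445 ]
press-frame delta to cartridge [ 0.05930579  0.13032353 -0.24006481]
```

>>> {"fn": "step_arm", "kwargs": {
  "deltas": [
    {"offset": [-1.2,2.6,0],"roll": 0},
    {"offset": [-1.2,2.6,0],"roll": 0},
    {"offset": [-1.2,2.6,0],"roll": 0},
    {"offset": [-1.2,2.6,0],"roll": 0},
    {"offset": [-1.1,2.6,0],"roll": 0},
    {"offset": [0,0,2],"roll": 0},
    {"offset": [0,0,2],"roll": 0},
    {"offset": [0,0,2],"roll": 0},
    {"offset": [0,0,1.5],"roll": 0},
    {"offset": [0,0,0],"roll": 0},
    {"offset": [0,0,0],"roll": 0}
  ],
  "fingers": 9.3
}}

```text
t: 11.52
tool_pos: [0.5732, 0.2298, 0.1624]
orientation: [0.113, 3.139, 0.001]
force: [-0.4, -0.6, -0.2]
opening: 0.0931
```

```bash
python3 - <<'E'
from h import *
w=cams.read_camera("wrist");S=robot.read_state();print(S["tool_pos"],S["force"],S["t"],S["opening"])
O=np.array([.5705,.1755,0])
Rz=R.from_euler("z",-np.deg2rad(4.1)).as_matrix()
im=np.ascontiguousarray(w["pixels"])
for v in([-.006,.024,.125],[-.006,.086,.125],[.006,.024,.125],[.006,.086,.125],[-.021,.005,.07],[-.021,.105,.07]):
  q=proj(w,O+Rz@np.array(v));print(q);cv2.circle(im,(int(q[0]),int(q[1])),2,(0,255,0),-1)
print(Rz.T@(O+Rz@[0,.055,0]-S["tool_pos"]))
cv2.imwrite("pics/w2.png",im[:,:,::-1])
E
```

```text
[0.57341345 0.22992804 0.16279404] [-0.12608999  0.18377481 -0.04850036] 11.575 0.09249207707139961
[215.30846702 211.41571226]
[302.42575487 211.30543502]
[215.93066138 227.22306609]
[301.79409403 227.11621891]
[201.37736817 175.4598479 ]
[315.61771775 175.3096572 ]
[ 0.00098547  0.00050295 -0.16279404]
```

View pics/w2.png

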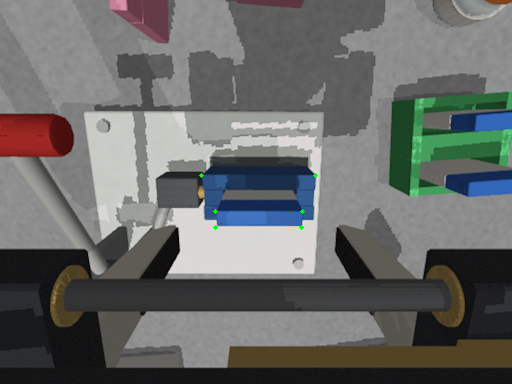

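The cartridge is centred between the fingers: its top edge lies at (217–302, 211–227), as modelled. Descending and gripping.

>>> {"fn": "step_arm", "kwargs": {
  "deltas": [
    {"offset": [-0.1,0,1.5],"roll": 0},
    {"offset": [0,0,1.5],"roll": 0},
    {"offset": [0,0,1.5],"roll": 0},
    {"offset": [0,0,1.5],"roll": 0},
    {"offset": [0,0,1.0],"roll": 0},
    {"offset": [0,0,0.6],"roll": 0},
    {"offset": [0,0,0],"roll": 0},
    {"offset": [0,0,0],"roll": 0}
  ]
}}

```text
t: 12.58
tool_pos: [0.5742, 0.2299, 0.0863]
orientation: [0.113, 3.139, 0.001]
force: [0.4, -0.5, -0.2]
opening: 0.0929
```

>>> {"fn": "step_arm", "kwargs": {
  "deltas": [
    {"offset": [0,0,0],"roll": 0},
    {"offset": [0,0,0],"roll": 0},
    {"offset": [0,0,0],"roll": 0},
    {"offset": [0,0,0],"roll": 0},
    {"offset": [0,0,0],"roll": 0},
    {"offset": [0,0,0],"roll": 0}
  ],
  "fingers": 5.5,
  "grip_force": 15
}}

```text
t: 13.32
tool_pos: [0.5739, 0.2301, 0.0859]
orientation: [0.112, 3.139, 0.001]
force: [1.0, 3.4, 0.3]
opening: 0.0621
```

>>> {"fn": "step_arm", "kwargs": {
  "deltas": [
    {"offset": [0,0,-0.6],"roll": 0},
    {"offset": [0,0,-1.2],"roll": 0},
    {"offset": [0,0,-1.2],"roll": 0},
    {"offset": [0,0,-1.2],"roll": 0},
    {"offset": [0,0,-1.2],"roll": 0},
    {"offset": [0,0,-1.2],"roll": 0},
    {"offset": [0,0,-1.2],"roll": 0},
    {"offset": [0,0,-1.2],"roll": 0},
    {"offset": [0,0,-1.2],"roll": 0},
    {"offset": [0,0,0],"roll": 0},
    {"offset": [0,0,0],"roll": 0},
    {"offset": [0,0,0],"roll": 0}
  ]
}}

```text
t: 14.82
tool_pos: [0.5733, 0.2296, 0.1868]
orientation: [-0.113, -3.138, 0.001]
force: [-0.9, -1.7, -0.4]
opening: 0.0622
```

```bash
python3 - <<'E'
from h import *
w=cams.read_camera("wrist");s=cams.read_camera("scene");S=robot.read_state();print(S["tool_pos"],S["force"],S["t"],S["opening"])
cv2.imwrite("pics/l.png",np.hstack([cv2.resize(w["pixels"],(400,300)),cv2.resize(s["pixels"][120:270,250:450],(400,300))])[:,:,::-1])
E
```

```text
[0.57340823 0.2296308  0.18693   ] [-0.50378671 -0.2127984  -0.16343181] 14.925 0.061898833268714364
```

View pics/l.png

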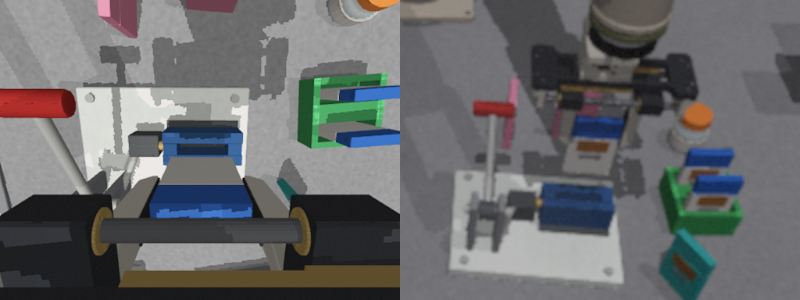

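The cartridge is held upright and clear, and the lever is up. The tool can't tilt, so I'll pivot the cartridge in the grip. I'll lower it on the +x side of the nest and pull back towards the robot, so that the nest rim swings the bottom outward.

>>> {"fn": "step_arm", "kwargs": {
  "deltas": [
    {"offset": [-1.5,0,0],"roll": 0},
    {"offset": [-1.5,0,0],"roll": 0},
    {"offset": [-1.5,0,0],"roll": 0},
    {"offset": [0,0,0],"roll": 0},
    {"offset": [0,0,2],"roll": 0},
    {"offset": [0,0,2],"roll": 0},
    {"offset": [0,0,2],"roll": 0},
    {"offset": [0,0,2],"roll": 0},
    {"offset": [0,0,1.1],"roll": 0},
    {"offset": [0,0,0],"roll": 0}
  ],
  "grip_force": 10
}}

```text
t: 16.18
tool_pos: [0.6179, 0.2263, 0.0952]
orientation: [-0.113, -3.137, 0.001]
force: [-0.2, 0.1, 0.0]
opening: 0.062
```

>>> {"fn": "step_arm", "kwargs": {
  "deltas": [
    {"offset": [0.6,0,0],"roll": 0},
    {"offset": [0.6,0,0],"roll": 0},
    {"offset": [0.6,0,0],"roll": 0},
    {"offset": [0.6,0,0],"roll": 0},
    {"offset": [0.6,0,0],"roll": 0},
    {"offset": [0.6,0,0],"roll": 0}
  ]
}}

```text
t: 16.92
tool_pos: [0.5826, 0.2293, 0.0969]
orientation: [0.113, 3.139, 0.001]
force: [3.4, 1.0, 0.1]
opening: 0.0619
```

>>> {"fn": "step_arm", "kwargs": {
  "deltas": [
    {"offset": [0.6,0,0],"roll": 0},
    {"offset": [0.6,0,0],"roll": 0},
    {"offset": [0.6,0,0],"roll": 0},
    {"offset": [0.6,0,0],"roll": 0},
    {"offset": [0.3,0,0],"roll": 0},
    {"offset": [0,0,0],"roll": 0}
  ]
}}

```text
t: 17.68
tool_pos: [0.5554, 0.2311, 0.0967]
orientation: [-0.113, -3.139, 0.0]
force: [-0.2, 0.3, 0.5]
opening: 0.062
```

```bash
python3 - <<'E'
from h import *
w=cams.read_camera("wrist");s=cams.read_camera("scene");S=robot.read_state();print(S["tool_pos"],S["force"],S["t"],S["opening"])
cv2.imwrite("pics/m.png",np.hstack([cv2.resize(w["pixels"],(400,300)),cv2.resize(s["pixels"][120:270,250:450],(400,300))])[:,:,::-1])
E
```

```text
[0.5555733  0.23105108 0.09655787] [ 0.25275301  0.45199217 -0.62251796] 17.775 0.06179781445723132
```

View pics/m.png

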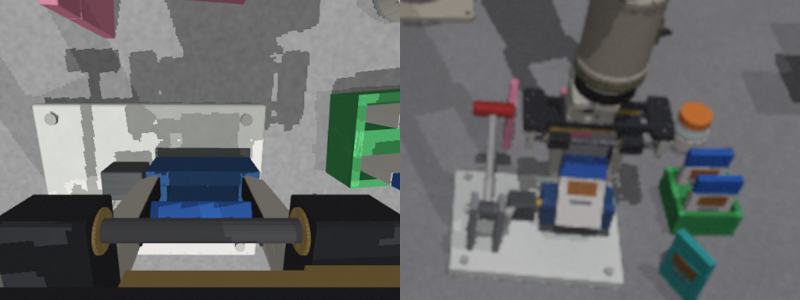

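The cartridge now leans with its window facing the camera and up; the blue end is towards the robot. Lifting above lever height, then carrying it to the pad.

>>> {"fn": "step_arm", "kwargs": {
  "deltas": [
    {"offset": [0,0,-0.8],"roll": 0},
    {"offset": [0,0,-1.4],"roll": 0},
    {"offset": [0,0,-1.6],"roll": 0},
    {"offset": [0,0,-1.6],"roll": 0},
    {"offset": [0,0,-1.6],"roll": 0},
    {"offset": [0,0,-1.6],"roll": 0},
    {"offset": [0,0,-1.6],"roll": 0},
    {"offset": [0,0,-1.6],"roll": 0},
    {"offset": [0,0,-1.6],"roll": 0},
    {"offset": [0,0,-1.6],"roll": 0},
    {"offset": [0,0,-0.8],"roll": 0},
    {"offset": [0,0,0],"roll": 0}
  ],
  "grip_force": 20
}}

```text
t: 19.27
tool_pos: [0.5561, 0.2312, 0.2554]
orientation: [0.113, 3.138, 0.001]
force: [-0.2, 0.0, -0.9]
opening: 0.0622
```

>>> {"fn": "step_arm", "kwargs": {
  "deltas": [
    {"offset": [-0.1,-1.0,0],"roll": 0},
    {"offset": [-0.2,-2.0,0],"roll": 0},
    {"offset": [-0.25,-2.5,0],"roll": 0},
    {"offset": [-0.25,-2.5,0],"roll": 0},
    {"offset": [-0.25,-2.5,0],"roll": 0},
    {"offset": [-0.25,-2.5,0],"roll": 0},
    {"offset": [-0.25,-2.5,0],"roll": 0},
    {"offset": [-0.25,-2.5,0],"roll": 0},
    {"offset": [-0.25,-2.5,0],"roll": 0},
    {"offset": [-0.25,-2.5,0],"roll": 0},
    {"offset": [-0.25,-2.5,0],"roll": 0},
    {"offset": [-0.25,-2.5,0],"roll": 0}
  ]
}}

```text
t: 20.78
tool_pos: [0.5628, -0.0524, 0.2541]
orientation: [-0.114, -3.139, 0.0]
force: [0.2, -0.7, -0.2]
opening: 0.0618
```

>>> {"fn": "step_arm", "kwargs": {
  "deltas": [
    {"offset": [-0.25,-2.5,0],"roll": 0},
    {"offset": [-0.25,-2.5,0],"roll": 0},
    {"offset": [-0.25,-2.5,0],"roll": 0},
    {"offset": [-0.25,-2.5,0],"roll": 0},
    {"offset": [-0.2,-2.4,0],"roll": 0},
    {"offset": [-0.1,-1.0,0],"roll": 0},
    {"offset": [0,0,0.8],"roll": 0},
    {"offset": [0,0,1.2],"roll": 0},
    {"offset": [0,0,1.2],"roll": 0},
    {"offset": [0,0,0.8],"roll": 0},
    {"offset": [0,0,0],"roll": 0},
    {"offset": [0,0,0],"roll": 0}
  ]
}}

```text
t: 22.28
tool_pos: [0.5672, -0.1847, 0.215]
orientation: [0.112, 3.139, -0.0]
force: [-0.2, -0.1, -0.7]
opening: 0.0616
```

```bash
python3 - <<'E'
from h import *
w=cams.read_camera("wrist");s=cams.read_camera("scene");S=robot.read_state();print(S["tool_pos"],S["force"],S["t"],S["opening"])
T=S["tool_pos"];G=T+[0,0,.0188]
Rz=R.from_euler("z",-np.deg2rad(4.1))
im=np.ascontiguousarray(s["pixels"])
x0,y0=np.array(proj(s,G)).astype(int)-[60,55]
c=cv2.resize(im[y0:y0+120,x0:x0+130],None,fx=5,fy=5,interpolation=2)
f=lambda X:tuple(((proj(s,X)-[x0,y0])*5).astype(int).tolist())
for a,col in((30,(255,0,0)),(45,(0,255,0)),(60,(255,0,255))):
  Q=Rz*R.from_euler("y",-a,degrees=True)
  P=[f(G+Q.apply([.006,sy*.031,z])) for sy,z in((-1,-.08),(1,-.08),(1,.02),(-1,.02))]
  cv2.polylines(c,[np.array(P)],True,col,1)
  print(a,"mid",G+Q.apply([0,0,-.03]),"bottom",G+Q.apply([0,0,-.08]))
cv2.imwrite("pics/f.png",c[:,:,::-1])
for n in["cartridge_mid","cartridge","pad","lever_grip"]: print(n,[(k["xy"],round(k["score"],2)) for k in cams.pinpoint(s,n)[:5]])
print(proj(s,G+(Rz*R.from_euler("y",-45,degrees=True)).apply([0,0,-.03])),proj(s,G+(Rz*R.from_euler("y",-45,degrees=True)).apply([0,0,-.08])))
E
```

```text
[ 0.5673609  -0.18490506  0.21533033] [ 0.03046967 -0.0409426  -0.32072257] 22.375 0.06176707500534325
30 mid [ 0.58232251 -0.18597752  0.20814956] bottom [ 0.60725853 -0.18776496  0.16484829]
45 mid [ 0.58851981 -0.18642175  0.21291712] bottom [ 0.62378467 -0.18894957  0.17756178]
60 mid [ 0.59327517 -0.18676262  0.21913033] bottom [ 0.63646562 -0.18985855  0.19413033]
cartridge_mid [([183.7, 189.3], 0.92), ([391.4, 254.5], 0.76), ([339.0, 177.8], 0.62), ([306.2, 174.8], 0.57)]
cartridge [([182.6, 205.9], 0.83), ([332.1, 187.9], 0.62), ([390.1, 265.6], 0.58), ([300.3, 187.4], 0.51)]
pad [([196.1, 230.3], 0.71)]
lever_grip [([295.3, 170.9], 0.79)]
[183.65350674 183.97578638] [182.57911569 203.61090031]
```

View pics/f.png

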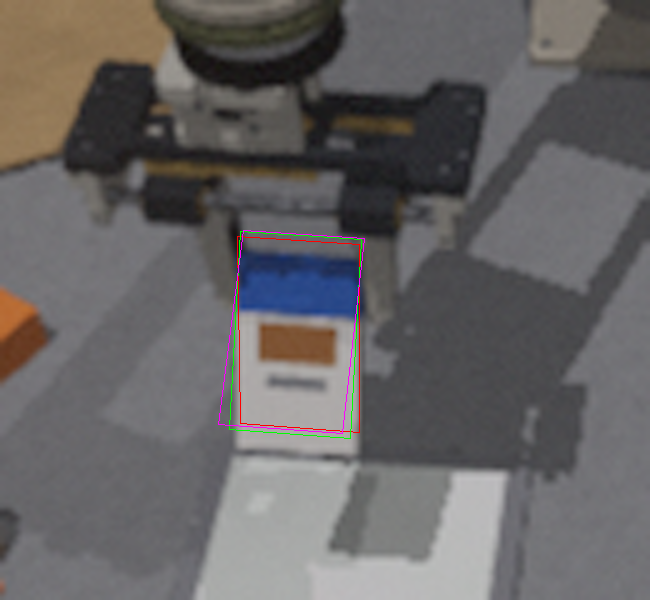

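The scene camera looks at the window almost head-on, so it says little about the angle. The overlay suggests the cartridge sits a few mm lower in the grip. I'll check the angle in the top and wrist views.

```bash
python3 - <<'E'
from h import *
w=cams.read_camera("wrist");t=cams.read_camera("top");S=robot.read_state()
G=S["tool_pos"]+[0,0,.0188];Rz=R.from_euler("z",-np.deg2rad(4.1))
out=[]
for p,(x0,y0,W,H,k) in((t,(280,150,50,60,7)),(w,(140,130,240,254,1.65))):
  c=cv2.resize(np.ascontiguousarray(p["pixels"][y0:y0+H,x0:x0+W]),None,fx=k,fy=k,interpolation=2)
  for a,col in((30,(255,0,0)),(45,(0,255,0)),(60,(255,0,255))):
    Q=Rz*R.from_euler("y",-a,degrees=True)
    for X in(-.006,.006) if p is t else (-.006,):
      P=[((proj(p,G+Q.apply([X,sy*.031,z-.006]))-[x0,y0])*k).astype(int) for sy,z in((-1,-.08),(1,-.08),(1,.02),(-1,.02))]
      cv2.polylines(c,[np.array(P)],True,col,1)
  out.append(cv2.copyMakeBorder(c,0,420-c.shape[0],0,0,0))
cv2.imwrite("pics/g.png",np.hstack(out)[:,:,::-1])
E
```

```text
(no output)
```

View pics/g.png

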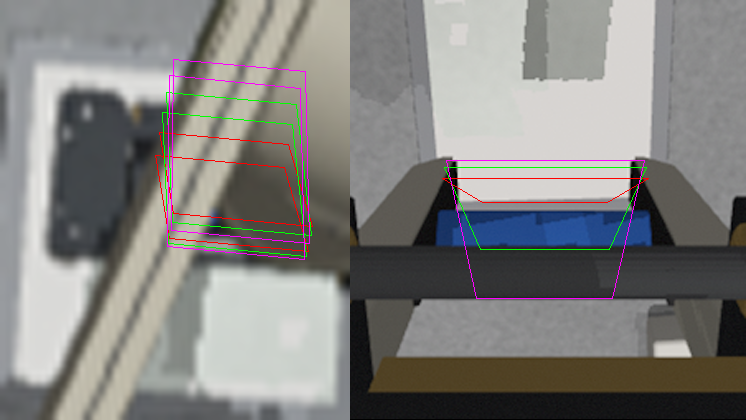

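```bash
python3 - <<'E'
from h import *
w=cams.read_camera("wrist");s=cams.read_camera("scene");S=robot.read_state()
G=S["tool_pos"]+[0,0,.0188];Rz=R.from_euler("z",-np.deg2rad(4.1))
o=proj(s,G).astype(int)-[60,55]
print("obs scene bottom",o+np.array([297,446])/5,"seam",o+np.array([298,314])/5,"top",o+np.array([300,255])/5)
im=w["pixels"].astype(int)
col=im[150:330,256];b=[150+i for i,c in enumerate(col) if c[2]>c[0]+40];print("wrist blue rows",b[0],b[-1])
for r in (b[0]+3,(b[0]+b[-1])//2,b[-1]-2):
  x=np.nonzero(im[r,:,2]>im[r,:,0]+40)[0];x=x[(x>150)&(x<370)];print(r,x.min(),x.max(),x.max()-x.min())
c=ray(w,(256,192))[0];print("wcam rel G",Rz.inv().apply(c-G))
for d in(.006,.009,.012):
 for a in(25,35,45,55,65):
  Q=Rz*R.from_euler("y",-a,degrees=True);P=lambda p,x,z,y=0:proj(p,G+Q.apply([x,y,z-d]))
  wd=lambda x,z:round(P(w,x,z,.031)[0]-P(w,x,z,-.031)[0])
  print(d,a,"scene bot/seam/top row",[round(P(s,.006,z)[1],1) for z in(-.08,-.01,.02)],"wrist rows top-back,top-front,seam-back,seam-front,bot-back",[round(P(w,x,z)[1]) for x,z in((-.006,.02),(.006,.02),(-.006,-.01),(.006,-.01),(-.006,-.08))],"widths",wd(-.006,.02),wd(.006,.02))
E
```

```text
obs scene bottom [183.4 206.2] seam [183.6 179.8] top [184. 168.]
wrist blue rows 258 278
261 193 321 128
268 193 322 129
276 192 322 130
wcam rel G [-0.07161529 -0.00053602  0.14748159]
0.006 25 scene bot/seam/top row [np.float64(203.9), np.float64(179.0), np.float64(167.8)] wrist rows top-back,top-front,seam-back,seam-front,bot-back [241, 266, 242, 263, 243] widths 126 127
0.006 35 scene bot/seam/top row [np.float64(205.6), np.float64(178.9), np.float64(167.2)] wrist rows top-back,top-front,seam-back,seam-front,bot-back [236, 260, 247, 267, 262] widths 124 128
0.006 45 scene bot/seam/top row [np.float64(206.2), np.float64(178.6), np.float64(166.7)] wrist rows top-back,top-front,seam-back,seam-front,bot-back [232, 255, 252, 272, 281] widths 123 128
0.006 55 scene bot/seam/top row [np.float64(205.9), np.float64(178.1), np.float64(166.3)] wrist rows top-back,top-front,seam-back,seam-front,bot-back [229, 249, 257, 276, 301] widths 121 127
0.006 65 scene bot/seam/top row [np.float64(204.5), np.float64(177.4), np.float64(166.2)] wrist rows top-back,top-front,seam-back,seam-front,bot-back
[... 1251 characters left out ...]
181.2), np.float64(169.5)] wrist rows top-back,top-front,seam-back,seam-front,bot-back [238, 262, 248, 269, 263] widths 120 123
0.012 45 scene bot/seam/top row [np.float64(208.6), np.float64(181.0), np.float64(169.0)] wrist rows top-back,top-front,seam-back,seam-front,bot-back [236, 259, 255, 275, 283] widths 119 123
0.012 55 scene bot/seam/top row [np.float64(208.3), np.float64(180.5), np.float64(168.7)] wrist rows top-back,top-front,seam-back,seam-front,bot-back [235, 255, 262, 281, 304] widths 117 123
0.012 65 scene bot/seam/top row [np.float64(206.8), np.float64(179.7), np.float64(168.4)] wrist rows top-back,top-front,seam-back,seam-front,bot-back [234, 252, 268, 286, 325] widths 116 123
```

The wrist view is ambiguous. I'll roll the tool about 90°, so that the scene camera sees the lean from the side. First I check joint 6's room.

```bash
python3 -c "
from h import *
print(robot.read_state()['q'].round(3))"
```

```text
[-0.401  0.122  1.504 -0.     1.515 -1.9  ]
```

>>> {"fn": "step_arm", "kwargs": {
  "deltas": [
    {"offset": [0,0,0],"roll": 0.12},
    {"offset": [0,0,0],"roll": 0.15},
    {"offset": [0,0,0],"roll": 0.15},
    {"offset": [0,0,0],"roll": 0.15},
    {"offset": [0,0,0],"roll": 0.15},
    {"offset": [0,0,0],"roll": 0.15},
    {"offset": [0,0,0],"roll": 0.15},
    {"offset": [0,0,0],"roll": 0.15},
    {"offset": [0,0,0],"roll": 0.15},
    {"offset": [0,0,0],"roll": 0.1},
    {"offset": [0,0,0],"roll": 0},
    {"offset": [0,0,0],"roll": 0}
  ]
}}

```text
t: 24.28
tool_pos: [0.567, -0.1848, 0.2146]
orientation: [-2.129, -2.31, -0.0]
force: [-0.6, 0.5, 0.7]
opening: 0.0617
```

```bash
python3 - <<'E'
from h import *
s=cams.read_camera("scene");S=robot.read_state();print(S["tool_pos"],S["t"],S["q"].round(2))
M=R.from_rotvec(S["orientation"]).as_matrix();print(M.round(3))
G=S["tool_pos"]+[0,0,.0188]
# cartridge base axes: x=-tool x, y=tool y, z up
B=R.from_matrix(np.c_[-M[:,0],M[:,1],-M[:,2]])
o=proj(s,G).astype(int)-[60,55]
c=cv2.resize(np.ascontiguousarray(s["pixels"][o[1]:o[1]+110,o[0]:o[0]+120]),None,fx=5,fy=5,interpolation=2)
for a,col in((30,(255,0,0)),(45,(0,255,0)),(60,(255,0,255))):
  Q=B*R.from_euler("y",-a,degrees=True)
  P=np.array([((proj(s,G+Q.apply([x,.031*np.sign(1-G[1]*0) *(1 if M[0,1]>0 else -1),z]))-o)*5).astype(int) for x,z in((-.006,-.08),(.006,-.08),(.006,.02),(-.006,.02))])
  cv2.polylines(c,[P],True,col,1)
print("origin",o);cv2.imwrite("pics/k.png",c[:,:,::-1])
E
```

```text
[ 0.56700865 -0.18481941  0.2146429 ] 24.325 [-0.4   0.12  1.5   0.    1.52 -0.48]
[[-0.081  0.997  0.   ]
 [ 0.997  0.081  0.   ]
 [ 0.     0.    -1.   ]]
origin [124 117]
```

View pics/k.png

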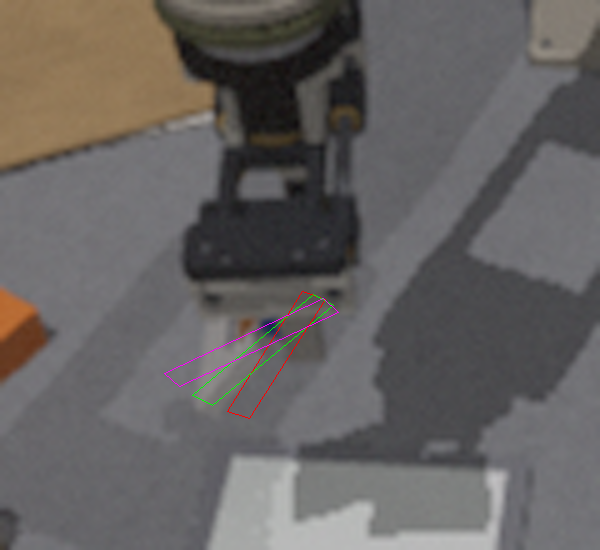

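```bash
python3 - <<'E'
from h import *
s=cams.read_camera("scene");print([(k["xy"],round(k["score"],2)) for n in("cartridge_mid","cartridge") for k in cams.pinpoint(s,n)[:2]])
c=s["pixels"][168:208,150:200].astype(float);c=np.clip((c-40)*1.5,0,255).astype(np.uint8)
cv2.imwrite("pics/n.png",cv2.resize(c,None,fx=14,fy=14,interpolation=2)[:,:,::-1])
E
```

```text
[([337.0, 175.0], 0.89), ([391.9, 253.9], 0.84), ([335.6, 186.7], 0.86), ([387.0, 263.5], 0.67)]
```

View pics/n.png

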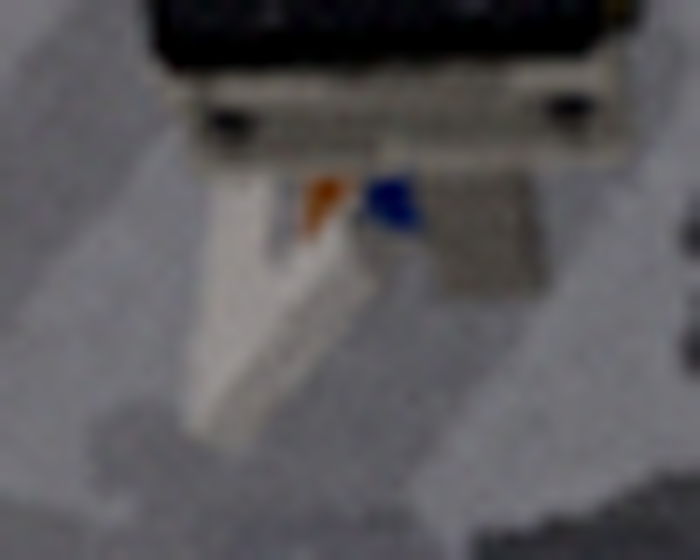

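```bash
python3 - <<'E'
from h import *
from scipy.optimize import least_squares
s=cams.read_camera("scene");S=robot.read_state()
M=R.from_rotvec(S["orientation"]).as_matrix();G=S["tool_pos"]+[0,0,.0188]
B=R.from_matrix(np.c_[-M[:,0],M[:,1],-M[:,2]])
ob=[((-.006,-.08),(166.8,200.1)),((.006,-.08),(163.9,198.7)),((-.006,-.01),(179.6,184.6))]
def pts(v): 
  Q=B*R.from_euler("y",-v[0]);C=G+B.apply([v[1],0,v[2]])
  return C,Q
def f(v):
  C,Q=pts(v);return np.r_[np.concatenate([proj(s,C+Q.apply([x,.031,z]))-q for (x,z),q in ob]),v[1:]*20]
for a0 in(.5,.8,1.1):
  r=least_squares(f,[a0,0,0]);C,Q=pts(r.x);print(np.rad2deg(r.x[0]),r.x[1:],r.fun.round(1),"mid",C+Q.apply([0,0,-.03]),"bottom",C+Q.apply([0,0,-.08]))
for a in(25,30,35,40,45,50,55):
  r=least_squares(lambda u:f(np.r_[np.deg2rad(a),u]),[0,0]);print(a,r.cost.round(2))
E
```

```text
34.538181116835396 [ 1.07289460e-02 -5.13326413e-05] [ 0.7  0.1 -0.7 -0.   0.1 -0.   0.2 -0. ] mid [ 0.56920859 -0.21247665  0.20868186] bottom [ 0.57146509 -0.24073545  0.16749511]
34.538180910204 [ 1.07289462e-02 -5.13325266e-05] [ 0.7  0.1 -0.7 -0.   0.1 -0.   0.2 -0. ] mid [ 0.56920859 -0.21247665  0.20868186] bottom [ 0.57146509 -0.24073545  0.16749511]
34.53818039327174 [ 1.07289466e-02 -5.13322624e-05] [ 0.7  0.1 -0.7 -0.   0.1 -0.   0.2 -0. ] mid [ 0.56920859 -0.21247665  0.20868186] bottom [ 0.57146509 -0.24073545  0.16749511]
25 7.3
30 2.01
35 0.52
40 2.58
45 7.9
50 16.13
55 26.88
```

The fit gives a lean of about 35° (window normal about 55° from vertical). That is inside the limits but close to one of them, so I'll add about 10°. I'll touch the lower edge on the pad face and roll the cartridge further back around that edge.

>>> {"fn": "step_arm", "kwargs": {
  "deltas": [
    {"offset": [0,0,1.0],"roll": 0},
    {"offset": [0,0,2.0],"roll": 0},
    {"offset": [0,0,2.0],"roll": 0},
    {"offset": [0,0,2.0],"roll": 0},
    {"offset": [0,0,2.0],"roll": 0},
    {"offset": [0,0,2.0],"roll": 0},
    {"offset": [0,0,2.0],"roll": 0},
    {"offset": [0,0,1.5],"roll": 0},
    {"offset": [0,0,0.5],"roll": 0},
    {"offset": [0,0,0],"roll": 0},
    {"offset": [0,0,0],"roll": 0}
  ],
  "grip_force": 12
}}

```text
t: 25.9
tool_pos: [0.5677, -0.1851, 0.0657]
orientation: [2.131, 2.306, 0.001]
force: [0.5, 1.0, 0.2]
opening: 0.0619
```

>>> {"fn": "step_arm", "kwargs": {
  "deltas": [
    {"offset": [0,0,0.2],"roll": 0},
    {"offset": [0,0,0.2],"roll": 0},
    {"offset": [0,0,0],"roll": 0}
  ]
}}

```text
t: 26.28
tool_pos: [0.5669, -0.1848, 0.0605]
orientation: [-2.132, -2.307, 0.0]
force: [-0.2, 0.3, -0.6]
opening: 0.0621
```

>>> {"fn": "step_arm", "kwargs": {
  "deltas": [
    {"offset": [0,0,0.2],"roll": 0},
    {"offset": [0,0,0.2],"roll": 0},
    {"offset": [0,0,0],"roll": 0}
  ]
}}

```text
t: 26.65
tool_pos: [0.5668, -0.1847, 0.0563]
orientation: [-2.132, -2.307, 0.0]
force: [-0.3, 0.1, 0.0]
opening: 0.062
```

>>> {"fn": "step_arm", "kwargs": {
  "deltas": [
    {"offset": [0,0,0.2],"roll": 0},
    {"offset": [0,0,0.2],"roll": 0},
    {"offset": [0,0,0],"roll": 0}
  ]
}}

```text
t: 27.02
tool_pos: [0.5675, -0.1842, 0.0536]
orientation: [2.132, 2.308, 0.002]
force: [-2.0, 3.7, 7.1]
opening: 0.0616
```

Contact at TCP z ≈ 0.055 m. Rolling back about the edge.

>>> {"fn": "step_arm", "kwargs": {
  "deltas": [
    {"offset": [0.3,0,0.1],"roll": 0},
    {"offset": [0.25,0,0.2],"roll": 0},
    {"offset": [0.25,0,0.2],"roll": 0},
    {"offset": [0.2,0,0.2],"roll": 0},
    {"offset": [0,0,0],"roll": 0}
  ]
}}

```text
t: 27.65
tool_pos: [0.5663, -0.1744, 0.0455]
orientation: [-2.131, -2.308, -0.001]
force: [0.1, 2.0, 3.3]
opening: 0.0618
```

>>> {"fn": "step_arm", "kwargs": {
  "deltas": [
    {"offset": [0,0,-0.8],"roll": 0},
    {"offset": [0,0,-1.5],"roll": 0},
    {"offset": [0.4,0.5,-2.0],"roll": 0},
    {"offset": [0.5,0.5,-2.0],"roll": 0},
    {"offset": [0.5,0.5,-2.0],"roll": 0},
    {"offset": [0.4,0.5,-2.0],"roll": 0},
    {"offset": [0,0,-2.0],"roll": 0},
    {"offset": [0,0,-1.5],"roll": 0},
    {"offset": [0,0,-0.7],"roll": 0},
    {"offset": [0,0,0],"roll": 0},
    {"offset": [0,0,0],"roll": 0},
    {"offset": [0,0,0],"roll": 0}
  ],
  "grip_force": 20
}}

```text
t: 29.15
tool_pos: [0.5842, -0.1552, 0.1897]
orientation: [-2.131, -2.306, 0.001]
force: [0.1, -0.3, -0.2]
opening: 0.062
```

```bash
python3 - <<'E'
from h import *
s=cams.read_camera("scene");S=robot.read_state();print(S["tool_pos"],S["t"],S["opening"],S["force"])
M=R.from_rotvec(S["orientation"]).as_matrix();G=S["tool_pos"]+[0,0,.0188]
B=R.from_matrix(np.c_[-M[:,0],M[:,1],-M[:,2]])
for a in(35,45,55):
  Q=B*R.from_euler("y",-a,degrees=True);C=G+B.apply([.009,0,0])
  print(a,[proj(s,C+Q.apply([x,.031,z])).round(1) for x,z in((-.006,-.08),(.006,-.08),(-.006,-.01))],C+Q.apply([0,0,-.03]),C+Q.apply([0,0,-.08]))
print([(n,k["xy"],round(k["score"],2)) for n in("lever_grip","cartridge_mid") for k in cams.pinpoint(s,n)[:3]])
q=(proj(s,G)-[30,15]).astype(int);print(q)
c=s["pixels"][q[1]:q[1]+40,q[0]:q[0]+50].astype(float);c=np.clip((c-40)*1.5,0,255).astype(np.uint8)
cv2.imwrite("pics/z.png",cv2.resize(c,None,fx=14,fy=14,interpolation=2)[:,:,::-1])
E
```

```text
[ 0.58429602 -0.1552637   0.18978549] 29.2 0.061764924788948364 [-0.89721901 -0.29096491 -1.43844998]
35 [array([179.6, 211.4]), array([175.4, 209.9]), array([192.4, 196.5])] [ 0.58633056 -0.18137943  0.18399767] [ 0.58853868 -0.20995234  0.14302557]
45 [array([174.8, 209.6]), array([171. , 207.7]), array([191.6, 196.4])] [ 0.58665079 -0.18537423  0.18735699] [ 0.58939265 -0.22060514  0.15198377]
55 [array([170.4, 207.4]), array([167.1, 205.1]), array([190.8, 196.3])] [ 0.58692105 -0.18872674  0.1913612 ] [ 0.59011332 -0.22954518  0.16266164]
[('lever_grip', [295.1, 172.5], 0.88), ('lever_grip', [400.8, 230.5], 0.39), ('lever_grip', [185.6, 192.9], 0.28), ('cartridge_mid', [337.8, 176.0], 0.75), ('cartridge_mid', [185.0, 189.4], 0.71), ('cartridge_mid', [389.8, 253.7], 0.55)]
[166 169]
```

```bash
python3 - <<'E'
from h import *
s=cams.read_camera("scene");S=robot.read_state()
for k in cams.silhouettes(s,"cartridge"):
  if np.linalg.norm(np.array(k["xy"])-[185,195])<30:
    m=k["mask"];print(k["score"],k["xy"])
    for r in range(180,218):
      x=np.nonzero(m[r])[0]
      if len(x):print(r,x.min(),x.max(),end="; ")
g=s["pixels"].astype(int)
print()
for r in range(190,216): print(r,' '.join('%3d'%v for v in g[r,164:204].mean(1)))
E
```

```text
0.65 [179.7, 199.5]
190 174 175; 191 174 176; 192 173 176; 193 173 177; 194 173 190; 195 173 191; 196 173 191; 197 173 190; 198 172 189; 199 172 188; 200 172 186; 201 172 185; 202 172 184; 203 172 183; 204 172 182; 205 172 180; 206 171 179; 207 171 178; 208 172 176; 209 173 175; 
190 118 118 118 117 116 117 115 113 124 137 142 136 121  96  71  53  54  67  85  85  86  86  86  87  87  86  88  89  85  85  84  85  85  87  86  87  89  86  83  73
191 119 120 119 116 115 114 113 113 127 141 143 143 129 101  79  71  68  80  84  86  86  86  85  86  87  89  96  97  96  96  95  94  95  99  97  99  95  95  96  94
192 120 117 116 116 115 114 115 112 129 142 143 143 134 110  97  90  91  94  97  98  95  91  85  87  85  97 106 107 106 108 106 106 106 105 106 103 105 106 108 105
193 118 116 114 114 117 116 116 117 130 143 142 142 136 119 109 101 105 106 101 110 116 113 102  84  79  87  91  93  96  98  98  96  95  97  96  92 102 113 112 112
194 114 117 114 115 118 118 117 121 134 143 142 143 140 132 118 102 117 114  95 121 134 133 120  89  67  61  59  67  79  87  85  86  83  87  87  81  99 115 115 117
[... 2744 characters left out ...]
 125 126 124 125 126 125 126 124 126 126 128
212 101  97  97  97  97 131 157 162 162 160 159 161 162 162 164 163 162 163 162 163 162 162 163 163 141 102 100 102 115 124 125 127 126 124 126 124 124 125 126 127
213  99  97  98  98 102 138 160 161 161 160 161 162 160 162 163 164 164 164 164 163 164 164 163 164 141  98 100  99 114 124 126 127 125 124 125 126 126 126 125 126
214 100  96  97  96 117 147 162 162 161 162 162 163 163 162 163 163 164 163 163 163 164 165 164 163 142 102 102 101 114 123 125 124 125 126 126 126 126 126 125 127
215  95  96  98  96 127 156 161 162 162 162 163 164 162 163 163 162 163 163 163 163 165 164 166 163 140  99 103 109 119 124 125 124 126 125 126 127 125 125 125 125
```

The front bottom corner is at about (171.5, 207.5) px, where a 45° lean predicts (171.0, 207.7). The edge slope gives about 41°. The middle lies over the pad centre, the bottom is at about 0.15 m and the lever is up, so I'm handing in.

```bash
python3 -c "
from h import *
S=robot.read_state();print(S['t'],S['opening'],abs(S['dq']).max());print(robot.close_job())"
```

```text
29.4 0.06202628806780254 0.0024198524321063504
the job is handed in; nothing more can be done
None
```

The job is handed in at t = 29.4 s. The lever was pressed and released, and the cartridge is held leaned back over the pad, blue end up. There is no verdict from the system.

- **Lever:** I pressed it with closed fingers to a solid stop (TCP at 74 mm, about 25 N) and let it spring back. The camera showed the grip back at its rest position, both then and in the last check.
- **Draw and lean:** I gripped the cartridge by its side edges (62 mm) and drew it straight up, then set the lean in two steps:
  - The tool cannot tilt, so I swung the cartridge in the grip against the nest rim, which gave only about 35°.
  - I then touched its lower edge on the pad face and rolled it back further.
- **Last checks:**
  - The lean is about 41° from edge slope and about 45° from corner position, so the window normal is roughly 45–49° from straight up.
  - The middle is at about (0.587, -0.185) m, within a few mm of the pad centre, and the bottom is about 0.15 m up.
  - The arm was still at handover.

**What disagreed or was not checked:**
- The cartridge slipped about 10 mm sideways between the finger pads while being swung, but it has held firmly since.
- The top and wrist views could not settle the lean angle, so it rests on the scene camera alone. The last angle check was read from pixel values, because the picture limit was reached.
- The tool is rolled about 84°, so the window looks obliquely up along -y rather than away from the robot.
- I did not re-measure the bystanders. Every move was planned clear of them, and no unexpected contact force showed.

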